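Make up the cupboard-door and drawer hardware kits

ROBOT

A 7-joint arm with a two-finger parallel gripper is mounted at the origin on the work surface. World frame = base frame: x ahead of the robot, y to its left, z up, the work surface at z = 0. Lengths are in m, angles in rad, forces in N, time in s.
With the tool pointing down it reaches from about 0.4 to 0.875 m from the base axis. Payload 6.5 kg.
Tool frame: the origin (TCP) lies on the centre line of the jaws, within the pads' length; the fingertips stand 14 mm ahead of it and the grasp point (between the pads) lies 5 mm behind it; z points along the fingers, y is the direction in which the jaws open and shut (so a half turn about z gives the same grasp; the last joint's range is limited). The gripper opens to 85 mm and grips with 20 to 120 N. Pads are 22 mm wide; open, the fingers measure 114 mm over their backs; the gripper's body (76 mm by 85 mm) begins 54 mm behind the grasp point. The pads swing forward as they close: fully open they stand 13 mm farther back than shut.
Start: joints at [1.119, 0.536, -0.004, 1.538, 0.003, 1.067, -0.071], TCP at [0.245, -0.602, 0.245] pointing down, gripper open.
Joint ranges: [-2.7, 2.7], [-0.37, 2.16], [-1.27, 1.26], [0.24, 2.4], [-1.31, 4.45], [0.19, 1.91], [-2.76, 2.76]. Speed limits (rad/s): [2.39, 2.39, 3.14, 3.14, 3.14, 3.14, 3.14].

INTERFACE

Orientations are given as [roll, pitch, yaw] about the fixed x, y, z axes, in that order (R = Rz(yaw) Ry(pitch) Rx(roll)).
In Python, from bench import manip gives the robot as it stands. The module is installed in compiled form; this text tells all that it offers. Calls block until the motion is done:
- manip.move_to(position, orientation): joint-space move of the TCP to a pose.
- manip.servo_line(position, feed=0.15, rot=None, threshold=None): straight line of the TCP; rot=None keeps the orientation; feed is the mean speed in m/s. With threshold (N) it stops when the force on the tool has changed by that much, and returns True; else False.
- manip.move_j(angles): joint-space move.
- manip.let_go() and manip.grab(effort=None): open the fingers fully, or close them until they stop; effort is the grip in N (None keeps the last).
- manip.sleep(seconds).
- manip.solve_ik(position, orientation): joint angles nearest the present ones, or None.
- manip.read_state(): the state.
- manip.snapshot(name): name is "scene" or "side" or "wrist"; returns the picture (420x560x3 uint8, red, green, blue); there is no depth.
- manip.get_calibration(name): a dict with "intrinsics" (3x3 intrinsics, pixels), "camera_from_world" (4x4, takes a point from world to camera coordinates); the wrist camera has in their place "tool_from_camera" (4x4, takes a point from camera to tool coordinates, whose origin is the TCP and whose axes are the flange's). Camera axes: x right, y down, z forward; pixel columns grow to the right and rows downward; lengths in m; the calibration is good to about 2 mm. The wrist camera is an equidistant fisheye: a pixel r from the principal point sees the ray r / f radians off the axis. A picture is of the moment at which its call begins: read the wrist's pose just before it. get_calibration takes no time and is no camera call.
A pose or a line that the arm cannot do raises manip.Unreachable and nothing moves.
- manip.sign_off(): hands the job in, once; it reports no verdict.
Trained networks look in the newest picture that a camera, given by its name, has taken for a name from the list of things; names that differ only in an ending like _2 or _b are one class to them, and where a whole thing is asked for, a point or a joint stands for the part that bears it (a point fixed in the world has none). Each returns a list of dicts, best first, with "conf" (0 to 1); they miss things now and then, are a little off and sometimes report something else, mostly with a low value. They report only what shows in the picture. A call takes as long as a camera call. They do not tell look-alikes from the thing itself.
- manip.look_for(camera, name): "centre" ([row, column] in pixels, amid what is visible of it).
- manip.landmark_of(camera, name): "centre" ([row, column] in pixels: a listed point, or the origin of a listed thing).
The state is a dict: "t": time; "qpos": joint angles; "qd": joint speeds; "effort": joint torques, N m; "tcp_pos": TCP position; "tool_rot": TCP orientation; "wrist_force": force on the tool from outside, world axes, zero at the start; "ft_torque": the same for the moment, N m; "gripper_width": opening from 0.0 (shut) to 1.0 (fully open).
Only numpy, scipy, OpenCV 4.12 (cv2) and the standard library are available. Lean on these libraries where they do the work, as an engineer would, in place of code of your own. Each camera call takes 0.05 s, during which the arm holds its last target.

TASK

Make up the two hardware kits in the plywood trays: in the three-pocket tray, for the cupboard door, the long bow handle goes in the long pocket and one cup hinge in each of the two smaller pockets; in the two-pocket tray, for the drawer, the short bow handle goes in the longer pocket and the lock in the small one. Each piece must stand or lie the right way up, as it does now, flat on the floor of its pocket and clear of the tops of the walls. Leave the rest of the stock (the round knob and the levelling foot) and the screwdriver where they are.

Things in the scene. Friction and masses are not known exactly. Their poses are not given: they have to be found in the camera images.
- door_tray: fixed three-pocket plywood kit tray (cupboard door). Origin: centre of underside. 133 (x) by 223 (y) by 18 mm high, walls 5 mm thick, pocket floors 6 mm up. Long pocket for the long handle: centre (x 37.5, y 0) mm, 48 (x) by 213 (y). Two for a hinge each: centres (x -26.5, y +54.5 and -54.5), 70 (x) by 104 (y). Pieces lie along the tray's y, either way round
- drawer_tray: fixed two-pocket plywood kit tray (drawer). Origin: centre of underside. 60 (x) by 223 (y) by 18 mm high, walls 5 mm thick, pocket floors 6 mm up. Longer pocket for the short handle: centre (x 0, y 35.5) mm, 50 (x) by 142 (y). Small one for the lock: centre (x 0, y -73.5), 50 (x) by 66 (y). Handle, and the lock's 40 mm side, along the tray's y, either way round
- long_handle: the longer of two flat aluminium bow handles: a straight bar standing on two end feet. Origin: centre of the underside; x along the bar, z up. 184 mm long, 20 mm wide (y), 34 mm high; bar 24 to 34 mm up, open below it between the feet (each 12 mm long). Grip the bar across its width at mid-length. About 130 g
- short_handle: the shorter of two flat aluminium bow handles: a straight bar standing on two end feet. Origin: centre of the underside; x along the bar, z up. 112 mm long, 20 mm wide (y), 34 mm high; bar 24 to 34 mm up, open below it between the feet (each 12 mm long). Grip the bar across its width at mid-length. About 90 g
- hinge_a: concealed cup hinge, steel, lying swung open, one of an identical pair (interchangeable). Origin: middle of the underside; x lengthwise to the round cup, z up. 82 mm long (x -40 to +42), 46 mm at its widest (cup flange, 14 mm up; plate wings, 3 mm up), 24 mm high. Grip its arm at the origin: a bar 18 mm wide in y, x -40 to +16, 10 to 24 mm up (16 mm wide below that). 100 g
- hinge_b: concealed cup hinge, steel, lying swung open, the other of an identical pair (interchangeable). Origin: middle of the underside; x lengthwise to the round cup, z up. 82 mm long (x -40 to +42), 46 mm at its widest (cup flange, 14 mm up; plate wings, 3 mm up), 24 mm high. Grip its arm at the origin: a bar 18 mm wide in y, x -40 to +16, 10 to 24 mm up (16 mm wide below that). 100 g
- lock: cylinder lock for furniture: a flat steel case 40 mm (x) by 30 mm (y) by 12 mm high with an upright round brass barrel of 18 mm diameter on its middle, top at 36 mm. Origin: centre of the underside; z up. Grip the barrel (12 to 36 mm up). About 100 g
- knob: round white porcelain cupboard knob, 34 mm diameter, 28 mm high, standing on its narrow foot; stock that is not wanted. Leave it alone. Origin: centre of the underside
- foot: levelling foot: black plastic disc of 42 mm diameter, 10 mm thick, with an upright 10 mm steel stem, 44 mm high in all; stock that is not wanted. Leave it alone. Origin: centre of the underside
- screwdriver: screwdriver about 200 mm long, lying on the bench beyond the trays. Leave it alone. Origin: on the underside near its middle; x along it towards the tip
There are look-alikes about, which are no part of the job. What is shaped like the lock but blue or green is not meant.

How it is judged:
At the end, for the whole second after the job is handed in: Long handle and two hinges in the pockets of the three-pocket tray, short handle and lock in those of the two-pocket tray, as asked: each origin within 13 to 20 mm of its pocket centre in x and in y, underside under 3.5 mm off the floor, tilt under 0.1 rad, at rest, released (x of long_handle in the frame of door_tray between 0.0205 and 0.0545 m and y of long_handle in the frame of door_tray between -0.018 and 0.018 m and z of long_handle in the frame of door_tray between 0.002 and 0.0095 m and angle between each of long_handle, short_handle, lock's own z axis and vertical below 0.1 rad and x of short_handle in the frame of drawer_tray between -0.018 and 0.018 m and y of short_handle in the frame of drawer_tray between 0.0175 and 0.0535 m and z of short_handle in the frame of drawer_tray between 0.002 and 0.0095 m and x of lock in the frame of drawer_tray between -0.013 and 0.013 m and y of lock in the frame of drawer_tray between -0.0935 and -0.0535 m and z of lock in the frame of drawer_tray between 0.002 and 0.0095 m and (((x of hinge_a in the frame of door_tray between -0.0425 and -0.0105 m and y of hinge_a in the frame of door_tray between 0.0395 and 0.0695 m and z of hinge_a in the frame of door_tray between 0.002 and 0.0095 m and angle between hinge_a's own z axis and vertical below 0.1 rad) and (x of hinge_b in the frame of door_tray between -0.0425 and -0.0105 m and y of hinge_b in the frame of door_tray between -0.0695 and -0.0395 m and z of hinge_b in the frame of door_tray between 0.002 and 0.0095 m and angle between hinge_b's own z axis and vertical below 0.1 rad)) or ((x of hinge_a in the frame of door_tray between -0.0425 and -0.0105 m and y of hinge_a in the frame of door_tray between -0.0695 and -0.0395 m and z of hinge_a in the frame of door_tray between 0.002 and 0.0095 m and angle between hinge_a's own z axis and vertical below 0.1 rad) and (x of hinge_b in the frame of door_tray between -0.0425 and -0.0105 m and y of hinge_b in the frame of door_tray between 0.0395 and 0.0695 m and z of hinge_b in the frame of door_tray between 0.002 and 0.0095 m and angle between hinge_b's own z axis and vertical below 0.1 rad))) and linear speed of each of long_handle, short_handle, hinge_a, hinge_b, lock below 0.02 m/s); the robot touches nothing.
It fails at once if the round knob is moved more than 20 mm (distance of knob from where it was at the start of the episode above 0.02 m).
It fails at once if the levelling foot is moved more than 20 mm (distance of foot from where it was at the start of the episode above 0.02 m).
It fails at once if the screwdriver is moved more than 20 mm (distance of screwdriver from where it was at the start of the episode above 0.02 m).
It also fails if it takes over 128 s, if anything falls off the work surface, if the arm or the gripper's body presses on something with over 40 N, if the wrist force passes 120 N, or if a joint passes its speed limit or range.

## Working session

There is one attempt and no reset: what is moved stays moved. The work goes in short steps, each a Python script; the robot and the scene stay as the last script left them, time stands still between calls to the robot, and variables do not carry over. Pictures are saved under pics/ and viewed, and the job is handed in when it is done.

```bash
mkdir -p pics; ls
python3 - <<'E'
from bench import manip
import cv2
s=manip.read_state();print(s['t'],s['tcp_pos'],s['tool_rot'])
for c in ["scene","side","wrist"]:
    im=manip.snapshot(c);cv2.imwrite(f"pics/{c}0.png",im[:,:,::-1])
    k=manip.get_calibration(c);print(c,{a:(b if not hasattr(b,'tolist') else b.round(4).tolist()) for a,b in k.items()})
    for n in ["door_tray","drawer_tray","long_handle","short_handle","hinge_a","lock","knob","foot","screwdriver"]:
        print(n,[( [round(v) for v in d['centre']],round(d['conf'],2)) for d in manip.landmark_of(c,n)])
print(manip.read_state()['t'])
E
```

```text
pics
0.0 [ 0.24436805 -0.60165548  0.24440864] [-3.13984551e+00  1.06650223e-04  3.85879759e-01]
scene {'intrinsics': [[505.8597, 0.0, 286.2861], [0.0, 505.8597, 207.9613], [0.0, 0.0, 1.0]], 'camera_from_world': [[0.4222, 0.9064, -0.0159, -0.2597], [0.7318, -0.3512, -0.5841, -0.406], [-0.5349, 0.235, -0.8116, 1.4847], [0.0, 0.0, 0.0, 1.0]]}
door_tray [([254, 227], 0.65)]
drawer_tray [([204, 340], 0.67)]
long_handle [([140, 414], 0.65)]
short_handle [([257, 227], 0.61), ([246, 99], 0.58)]
hinge_a [([143, 343], 0.77), ([201, 158], 0.56)]
lock [([136, 300], 0.77), ([160, 302], 0.66), ([127, 372], 0.62), ([150, 258], 0.61), ([119, 336], 0.54), ([174, 257], 0.45)]
knob [([174, 261], 0.69)]
foot [([189, 209], 0.71)]
screwdriver [([293, 312], 0.78)]
side {'intrinsics': [[497.986, 0.0, 269.9025], [0.0, 497.986, 201.7039], [0.0, 0.0, 1.0]], 'camera_from_world': [[-0.8795, -0.4758, 0.0112, 0.493], [-0.2678, 0.4754, -0.838, 0.1952], [0.3934, -0.74, -0.5455, 0.9213], [0.0, 0.0, 0.0, 1.0]]}
door_tray [([186, 280], 0.57)]
drawer_tray [([251, 223], 0.82)]
long_handle [([358, 178], 0.87)]
short_handle [([158, 362], 0.8)]
hinge_a [([190, 362], 0.71), ([307, 262], 0.67), ([158, 364], 0.6), ([193, 191], 0.23)]
lock [([338, 303], 0.86), ([342, 243], 0.75), ([268, 294], 0.74), ([256, 344], 0.69), ([287, 318], 0.54)]
knob [([239, 317], 0.62)]
foot [([213, 346], 0.52)]
screwdriver [([188, 193], 0.54)]
wrist {'intrinsics': [[325.1923, 0.0, 276.7657], [0.0, 325.1923, 204.0415], [0.0, 0.0, 1.0]], 'tool_from_camera': [[-0.0008, -0.9524, -0.3049, 0.0777], [1.0, -0.0007, -0.0004, 0.0004], [0.0002, -0.3049, 0.9524, -0.1276], [0.0, 0.0, 0.0, 1.0]]}
door_tray []
drawer_tray []
long_handle []
short_handle []
hinge_a []
lock []
knob []
foot []
screwdriver []
1.5
```

View pics/scene0.png

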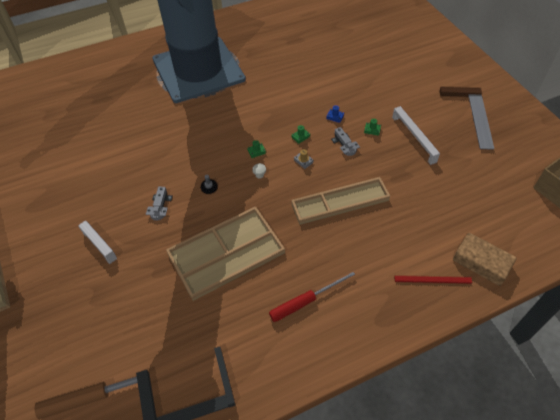

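View pics/side0.png

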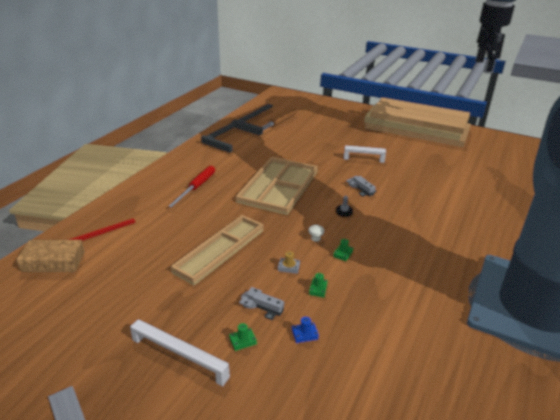

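```bash
cat > h.py <<'E'
from bench import manip
import numpy as np, cv2
from scipy.spatial.transform import Rotation as Ro
def P(c):
    k=manip.get_calibration(c); return np.array(k['intrinsics'])@np.array(k['camera_from_world'])[:3]
def proj(c,X):
    p=P(c)@np.append(X,1); return p[:2]/p[2]  # col,row
def tri(a,b): # a,b [row,col] scene, side
    X=cv2.triangulatePoints(P('scene'),P('side'),np.array(a[::-1],float).reshape(2,1),np.array(b[::-1],float).reshape(2,1)).ravel()
    X=X[:3]/X[3]; e=[np.linalg.norm(proj('scene',X)-a[::-1]),np.linalg.norm(proj('side',X)-b[::-1])]
    return X,e
def onplane(c,rc,z):
    M=P(c); H=np.c_[M[:,0],M[:,1],M[:,2]*z+M[:,3]]
    q=np.linalg.solve(H,[rc[1],rc[0],1]); return q[:2]/q[2]
def pose():
    s=manip.read_state(); T=np.eye(4);T[:3,3]=s['tcp_pos'];T[:3,:3]=Ro.from_euler('xyz',s['tool_rot']).as_matrix();return T
def wray(T,rc):
    k=manip.get_calibration('wrist');K=k['intrinsics'];C=T@np.array(k['tool_from_camera'])
    u=np.array([rc[1]-K[0][2],rc[0]-K[1][2]]);r=np.hypot(*u);th=r/K[0][0]
    d=np.array([*(np.sin(th)*u/max(r,1e-9)),np.cos(th)]);return C[:3,3],C[:3,:3]@d
def wproj(T,X):
    k=manip.get_calibration('wrist');K=k['intrinsics'];C=np.linalg.inv(T@np.array(k['tool_from_camera']))
    p=C[:3,:3]@X+C[:3,3];th=np.arctan2(np.hypot(p[0],p[1]),p[2]);n=np.hypot(p[0],p[1])
    return np.array([K[1][2]+K[0][0]*th*p[1]/n,K[0][2]+K[0][0]*th*p[0]/n]) #row,col
def wplane(T,rc,z):
    o,d=wray(T,rc);return o+d*(z-o[2])/d[2]
def save(n,im): cv2.imwrite(f"pics/{n}.png",im[:,:,::-1])
E
python3 - <<'E'
from h import *
for n,a,b in [("door",(254,227),(186,280)),("drawer",(204,340),(251,223)),("long",(140,414),(358,178)),("short",(246,99),(158,362)),("hA",(143,343),(307,262)),("hB",(201,158),(190,362)),("lock",(160,302),(268,294)),("knob",(174,261),(239,317)),("foot",(189,209),(213,346)),("blue",(119,336),(338,303))]:
    X,e=tri(a,b);print(n,X.round(3),np.round(e,1),round(np.hypot(*X[:2]),3))
for c in['scene','side']:
    im=cv2.imread(f'pics/{c}0.png')
    r=im[90:310,60:460] if c=='scene' else im[130:400,110:420]
    r=cv2.resize(r,None,fx=2,fy=2,interpolation=cv2.INTER_CUBIC);cv2.imwrite(f'pics/{c}0z.png',r);print(r.shape)
E
```

```text
door [ 0.617 -0.15  -0.003] [1.9 1.7] 0.635
drawer [ 0.603  0.141 -0.006] [2.  2.3] 0.619
long [ 0.51   0.413 -0.002] [0.4 0.7] 0.656
short [ 0.48 -0.4   0.  ] [0.3 0.3] 0.625
hA [ 0.443  0.244 -0.001] [0.8 1.1] 0.506
hB [ 0.42  -0.242  0.   ] [2. 2.] 0.485
lock [ 0.443  0.121 -0.002] [1.3 1.6] 0.46
knob [ 0.441  0.009 -0.001] [1.1 1.3] 0.441
foot [ 0.425 -0.123 -0.006] [1.4 1.5] 0.442
blue [ 0.35   0.271 -0.007] [0.3 0.5] 0.442
(440, 800, 3)
(540, 620, 3)
```

View pics/scene0z.png

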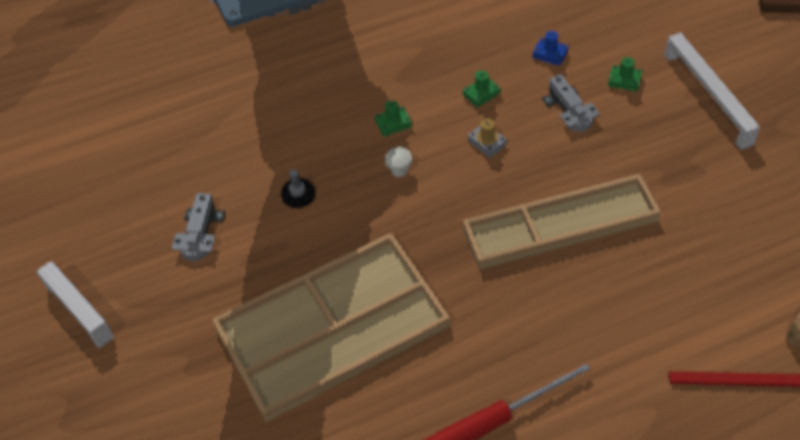

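View pics/side0z.png

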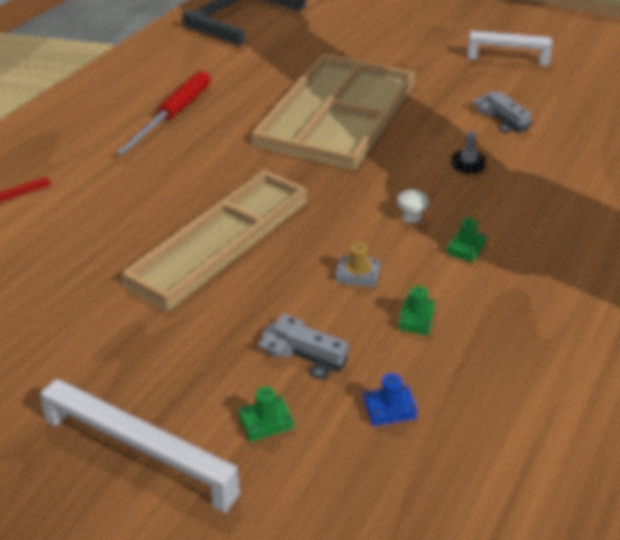

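Run:
```python
from h import *
for i,y in enumerate([-0.24,-0.06,0.24]):
    manip.move_to([0.47,y,0.33],[np.pi,0,0])
    T=pose();im=manip.snapshot('wrist');save(f'w{i}',im);np.save(f'w{i}.npy',T);print(T[:3,3].round(3),manip.read_state()['t'],manip.read_state()['qpos'].round(2))
    for n in ["door_tray","drawer_tray","long_handle","short_handle","hinge_a","lock"]:
        print(n,[( wplane(T,d['centre'],0).round(3),np.round(d['centre']),round(d['conf'],2)) for d in manip.landmark_of('wrist',n)])
```

```text
[ 0.47  -0.241  0.33 ] 3.15 [ 0.47  0.25 -0.1   1.76  0.03  1.14 -1.21]
door_tray [(array([ 0.616, -0.15 ,  0.   ]), array([ 56., 210.]), 0.8)]
drawer_tray [(array([0.603, 0.138, 0.   ]), array([88., 46.]), 0.81)]
long_handle []
short_handle [(array([ 0.476, -0.402,  0.   ]), array([155., 386.]), 0.62), (array([ 0.444, -0.003,  0.   ]), array([178., 124.]), 0.18)]
hinge_a [(array([0.447, 0.242, 0.   ]), array([181.,  16.]), 0.66), (array([ 0.427, -0.243,  0.   ]), array([187., 278.]), 0.59)]
lock [(array([0.458, 0.12 , 0.   ]), array([172.,  62.]), 0.97), (array([0.374, 0.147, 0.   ]), array([219.,  58.]), 0.94), (array([0.344, 0.272, 0.   ]), array([232.,  17.]), 0.65), (array([0.372, 0.027, 0.   ]), array([221., 114.]), 0.55)]
[ 0.47  -0.061  0.33 ] 4.25 [ 0.23  0.15 -0.22  1.87  0.04  1.12 -1.58]
door_tray [(array([ 0.618, -0.153,  0.   ]), array([ 56., 342.]), 0.87)]
drawer_tray [(array([0.605, 0.143, 0.   ]), array([ 72., 137.]), 0.75), (array([0.507, 0.411, 0.   ]), array([149.,  15.]), 0.68), (array([ 0.431, -0.245,  0.   ]), array([185., 397.]), 0.62)]
long_handle [(array([0.
[... 712 characters left out ...]
, -0.149, -0.   ]), array([ 79., 510.]), 0.93)]
drawer_tray [(array([0.604, 0.144, 0.   ]), array([ 65., 343.]), 0.8)]
long_handle [(array([ 0.506,  0.406, -0.   ]), array([136., 162.]), 0.81)]
short_handle []
hinge_a [(array([ 0.434, -0.239,  0.   ]), array([187., 534.]), 0.75), (array([0.448, 0.242, 0.   ]), array([173., 274.]), 0.65), (array([ 0.427, -0.114,  0.   ]), array([189., 484.]), 0.6)]
lock [(array([0.374, 0.028, 0.   ]), array([220., 409.]), 0.95), (array([0.375, 0.146, 0.   ]), array([221., 337.]), 0.91), (array([0.44 , 0.333, 0.   ]), array([180., 212.]), 0.87), (array([0.347, 0.268, 0.   ]), array([238., 257.]), 0.6), (array([0.456, 0.118, 0.   ]), array([169., 359.]), 0.59)]
```

View pics/w0.png

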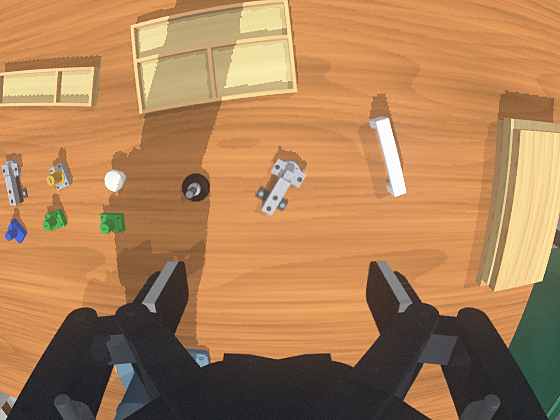

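View pics/w2.png

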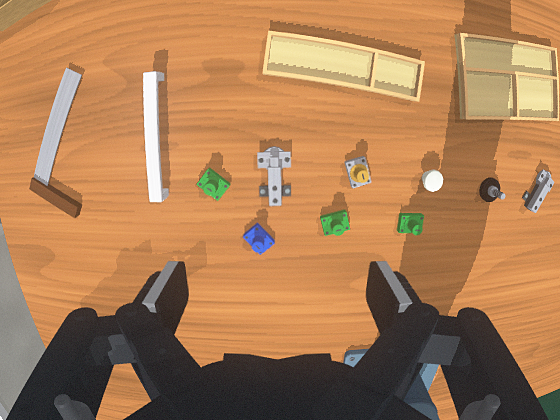

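Run:
```python
import cv2,numpy as np
a=cv2.imread('pics/w0.png');b=cv2.imread('pics/w2.png')
f=lambda im,r0,r1,c0,c1,s:cv2.resize(im[r0:r1,c0:c1],None,fx=s,fy=s,interpolation=cv2.INTER_CUBIC)
cv2.imwrite('pics/z1.png',f(a,0,220,120,420,2.6))
cv2.imwrite('pics/z2.png',f(b,20,220,130,430,2.6))
```

```text
(no output)
```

View pics/z1.png

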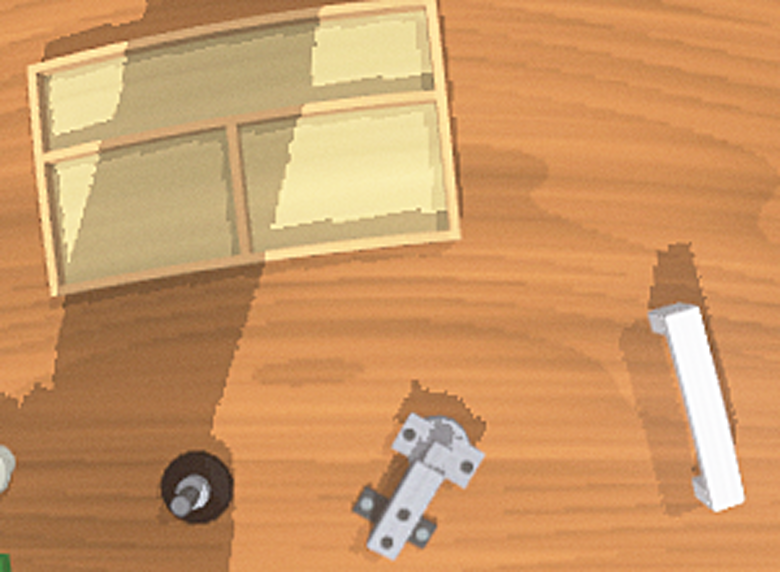

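View pics/z2.png

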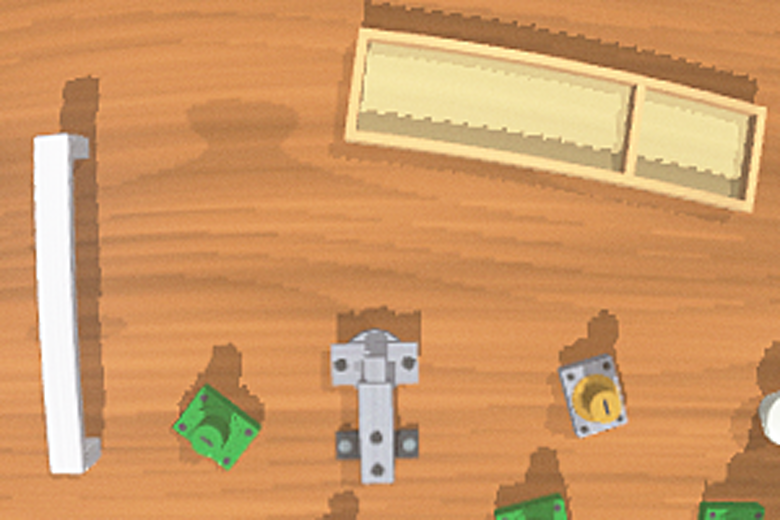

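```bash
cat > est.py <<'E'
from h import *
T0=np.load('w0.npy');T2=np.load('w2.npy')
def A(p,z):return wplane(T0,(p[1]/2.6-.3,p[0]/2.6+119.7),z)[:2]
def B(p,z):return wplane(T2,(p[1]/2.6+19.7,p[0]/2.6+129.7),z)[:2]
def rep(n,f,pts,z):
    q=np.array([f(p,z) for p in pts]);c=q.mean(0)
    print(n,'c',c.round(4),[ (round(np.linalg.norm(q[i]-q[(i+1)%len(q)])*1000),round(np.degrees(np.arctan2(*(q[(i+1)%len(q)]-q[i])[::-1])),1)) for i in range(len(q))])
rep('door',A,[(28,67),(437,-2),(461,238),(54,295)],.018)
rep('short',A,[(663,309),(698,305),(745,502),(714,511)],.034)
rep('hB arm tail',A,[(367,547),(396,559)],.024)
rep('hB line',A,[(381,553),(440,455)],.024)
rep('hB flange',A,[(406,414),(393,444),(468,488),(484,454)],.014)
rep('drawer',B,[(362,27),(766,107),(751,212),(345,141)],.018)
rep('long',B,[(34,137),(68,133),(84,472),(51,474)],.034)
rep('hA line',B,[(377,482),(375,382)],.024)
rep('hA flange',B,[(331,343),(331,384),(419,382),(419,341)],.014)
rep('lock case',B,[(558,367),(577,437),(627,423),(611,355)],.012)
E
python3 est.py
```

```text
door c [ 0.6178 -0.1525] [(223, np.float64(-84.6)), (130, np.float64(-174.8)), (221, np.float64(95.6)), (131, np.float64(6.2))]
short c [ 0.4787 -0.3994] [(19, np.float64(-80.8)), (111, np.float64(-161.3)), (19, np.float64(106.1)), (114, np.float64(18.8))]
hB arm tail c [ 0.3961 -0.2269] [(17, np.float64(-113.9)), (17, np.float64(66.1))]
hB line c [ 0.4232 -0.2424] [(63, np.float64(-30.2)), (63, np.float64(149.8))]
hB flange c [ 0.4509 -0.2575] [(18, np.float64(156.7)), (47, np.float64(-121.1)), (21, np.float64(-23.8)), (47, np.float64(62.5))]
drawer c [0.6043 0.1421] [(221, np.float64(-97.7)), (60, np.float64(172.3)), (222, np.float64(82.6)), (61, np.float64(-8.3))]
long c [0.5084 0.4093] [(19, np.float64(-89.8)), (182, np.float64(179.1)), (20, np.float64(93.0)), (183, np.float64(-1.1))]
hA line c [0.4356 0.241 ] [(55, np.float64(0.8)), (55, np.float64(-179.2))]
hA flange c [0.4716 0.2414] [(22, np.float64(179.1)), (47, np.float64(-88.9)), (22, np.float64(0.4)), (47, np.float64(91.1))]
lock case c [0.4537 0.1215] [(41, np.float64(-162.0)), (30, np.float64(-73.9)), (40, np.float64(17.1)), (30, np.float64(103.7))]
```

```bash
cat > job.py <<'E'
from h import *
D=np.radians
door=(np.array([.6178,-.1525]),D(5.5)); draw=(np.array([.6043,.1421]),D(-7.6))
def tp(t,x,y):
    c,a=t;R=np.array([[np.cos(a),-np.sin(a)],[np.sin(a),np.cos(a)]]);return c+R@[x,y]
def pick(xy,yaw,h,eff=50):
    o=[np.pi,0,D(yaw)]
    manip.move_to([*xy,.15],o)
    print('down hit',manip.servo_line([*xy,h],feed=.15,threshold=15))
    manip.grab(eff);s=manip.read_state();print('t',round(s['t'],1),'w',round(s['gripper_width'],3),s['tcp_pos'].round(4))
    manip.servo_line([*xy,.16],feed=.2)
    s=manip.read_state();print('lifted w',round(s['gripper_width'],3),'F',s['wrist_force'].round(1))
def place(xy,yaw,h):
    o=[np.pi,0,D(yaw)]
    manip.move_to([*xy,.16],o)
    manip.servo_line([*xy,h+.03],feed=.2)
    print('place hit',manip.servo_line([*xy,h+.0062],feed=.04,threshold=8))
    s=manip.read_state();print(s['tcp_pos'].round(4),'w',round(s['gripper_width'],3))
    manip.let_go();manip.servo_line([*xy,.16],feed=.2)
    print('t',round(manip.read_state()['t'],1))
E
python3 - <<'E'
from job import *
pick([.4305,-.2455],152,.026)
for c in['side','wrist']: save(f'hB_{c}',manip.snapshot(c))
E
```

```text
down hit False
t 10.6 w 0.198 [ 0.4307 -0.2456  0.0264]
lifted w 0.192 F [-0.9 -0.1 -2. ]
```

View pics/hB_wrist.png

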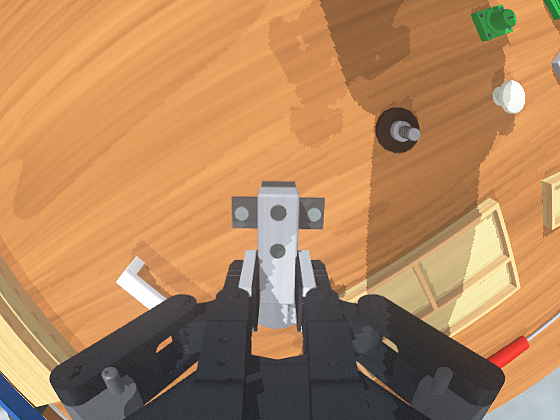

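View pics/hB_side.png

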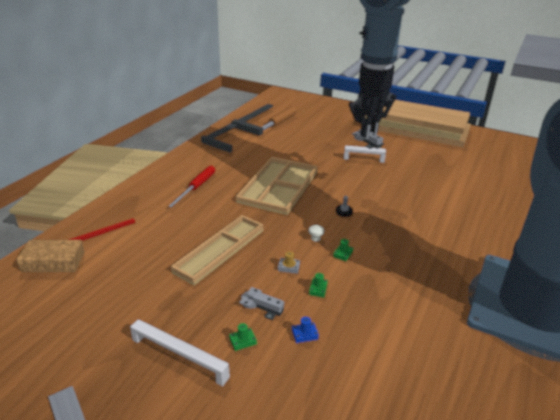

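Wrist view shows the hinge held squarely (arm centred at column ~278, plate wings at rows ~212). Placing it in the +y pocket.

Run:
```python
from job import *
place(tp(door,-.0265,.0545),95.5,.026)
save('p1',manip.snapshot('wrist'))
pick([.448,.241],0.6,.026)
save('hA_wrist',manip.snapshot('wrist'))
```

```text
place hit True
[ 0.5857 -0.1007  0.0324] w 0.192
t 15.3
down hit False
t 18.8 w 0.198 [0.4482 0.2411 0.0264]
lifted w 0.193 F [-0.4 -1.1 -2.3]
```

View pics/p1.png

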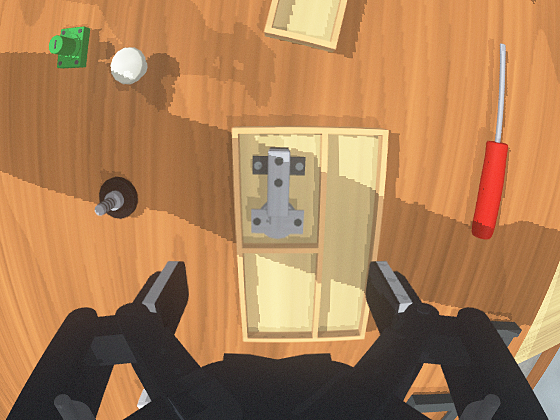

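View pics/hA_wrist.png

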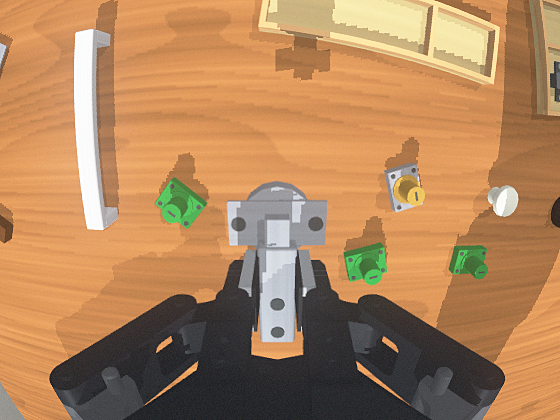

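First hinge lies centred in its pocket (row ~190, col ~278); second is held squarely.

Run:
```python
from job import *
place(tp(door,-.0265,-.0545),95.5,.026)
save('p2',manip.snapshot('wrist'))
pick([.5084,.4093],179,.033)
save('lh_wrist',manip.snapshot('wrist'));save('lh_scene',manip.snapshot('scene'))
```

```text
place hit True
[ 0.5961 -0.2092  0.0324] w 0.19
t 24.4
down hit False
t 28.3 w 0.216 [0.5085 0.4095 0.0334]
lifted w 0.219 F [-0.1  0.4 -1.5]
```

View pics/p2.png

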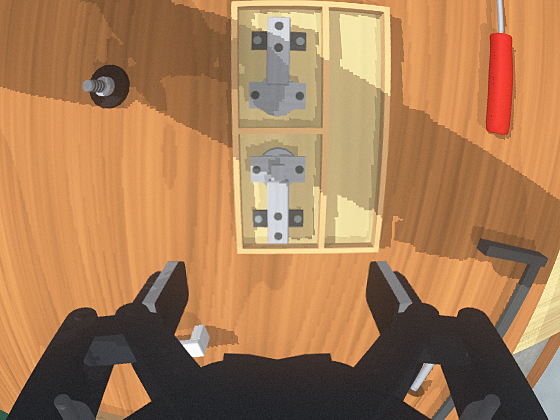

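View pics/lh_wrist.png

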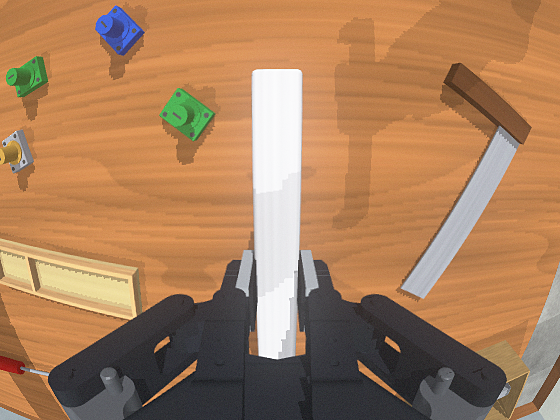

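View pics/lh_scene.png

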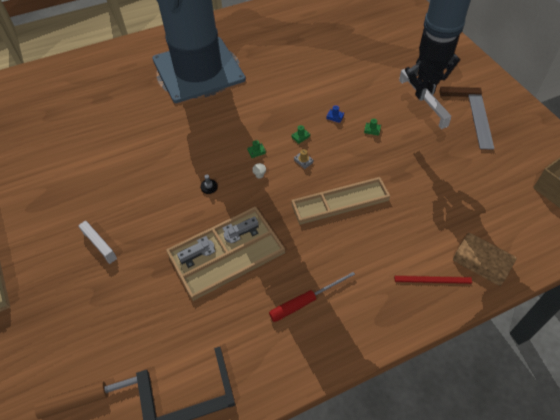

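Both hinges lie in their pockets; the long handle is held straight at mid-length. Continue.

Run:
```python
from job import *
place(tp(door,.0375,0),95.5,.033)
save('p3',manip.snapshot('wrist'))
pick([.4787,-.3994],18.7,.033)
save('sh_wrist',manip.snapshot('wrist'))
```

```text
place hit True
[ 0.6547 -0.1489  0.0393] w 0.218
t 33.9
down hit False
t 36.6 w 0.219 [ 0.4789 -0.3997  0.0334]
lifted w 0.221 F [-0.2  0.4 -1.8]
```

View pics/p3.png

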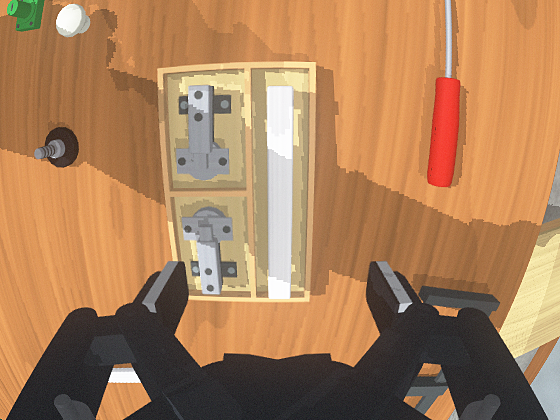

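View pics/sh_wrist.png

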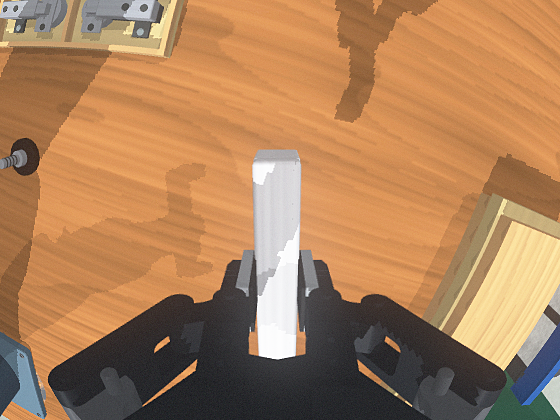

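Run:
```python
from job import *
place(tp(draw,0,.0355),82.4,.033)
pick([.4537,.1215],17.5,.030)
save('lk_wrist',manip.snapshot('wrist'));save('lk_scene',manip.snapshot('scene'))
```

```text
place hit True
[0.6086 0.1771 0.0394] w 0.219
t 42.2
down hit False
t 44.8 w 0.188 [0.4538 0.1215 0.0303]
lifted w 0.187 F [-0.9 -0.2 -1.4]
```

View pics/lk_wrist.png

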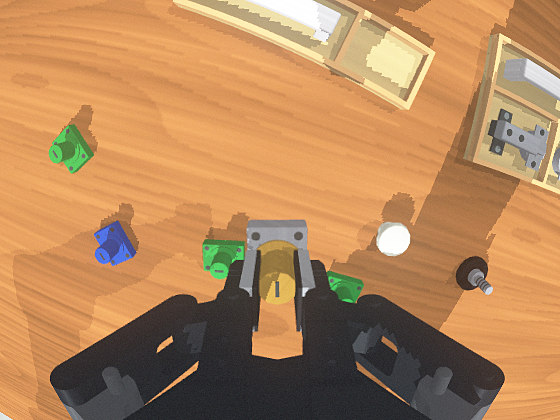

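View pics/lk_scene.png

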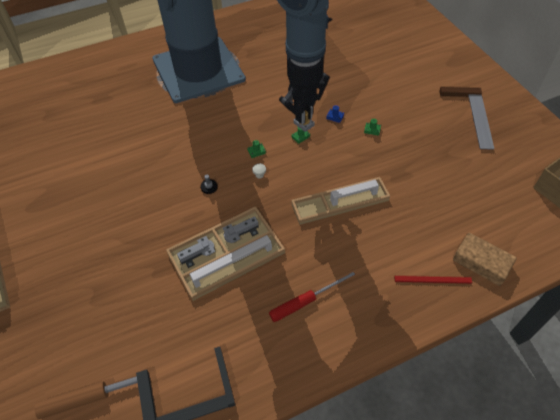

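Run:
```python
from job import *
place(tp(draw,0,-.0735),82.4,.030)
manip.move_to([.47,.1,.33],[np.pi,0,0]);T=pose();np.save('f1.npy',T);save('f1',manip.snapshot('wrist'))
manip.move_to([.47,-.15,.33],[np.pi,0,0]);T=pose();np.save('f0.npy',T);save('f0',manip.snapshot('wrist'))
for c in['scene','side']:
    im=manip.snapshot(c)
    save('f_'+c,cv2.resize(im[150:310,150:410] if c=='scene' else im[130:300,150:410],None,fx=3,fy=3,interpolation=cv2.INTER_CUBIC))
for n in ["long_handle","short_handle","hinge_a","lock"]:
    a=manip.landmark_of('scene',n);b=manip.landmark_of('side',n)
    for i in a[:4]:
        for j in b[:4]:
            X,e=tri(i['centre'],j['centre'])
            if max(e)<3: print(n,X.round(3))
print(manip.read_state()['t'])
```

```text
place hit True
[0.5941 0.069  0.0364] w 0.187
t 49.4
long_handle [ 0.659 -0.154  0.   ]
short_handle [0.611 0.183 0.006]
hinge_a [ 0.577 -0.101 -0.003]
hinge_a [ 0.593 -0.208  0.01 ]
lock [0.432 0.332 0.009]
lock [0.59  0.068 0.01 ]
lock [ 0.371  0.144 -0.007]
52.2
```

View pics/f0.png

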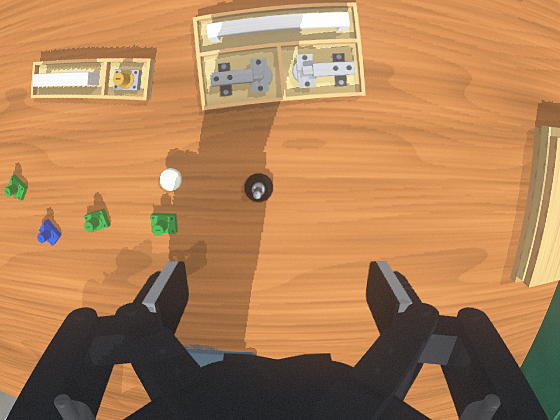

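View pics/f1.png

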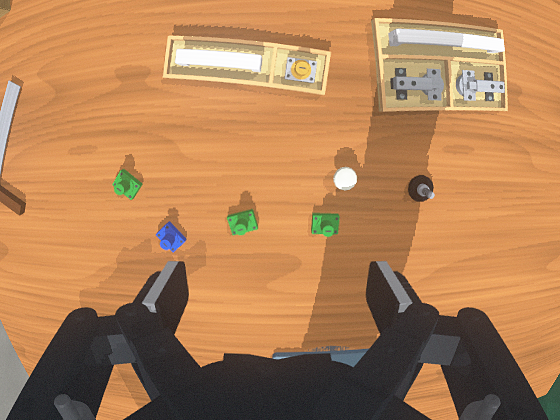

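View pics/f_scene.png

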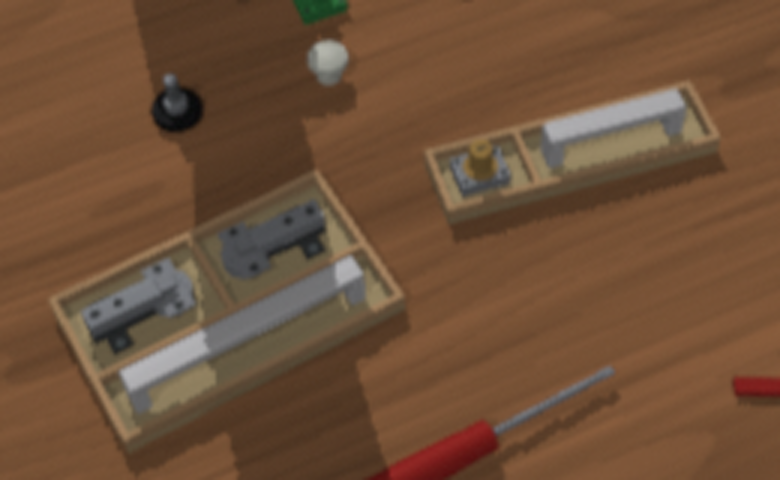

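View pics/f_side.png

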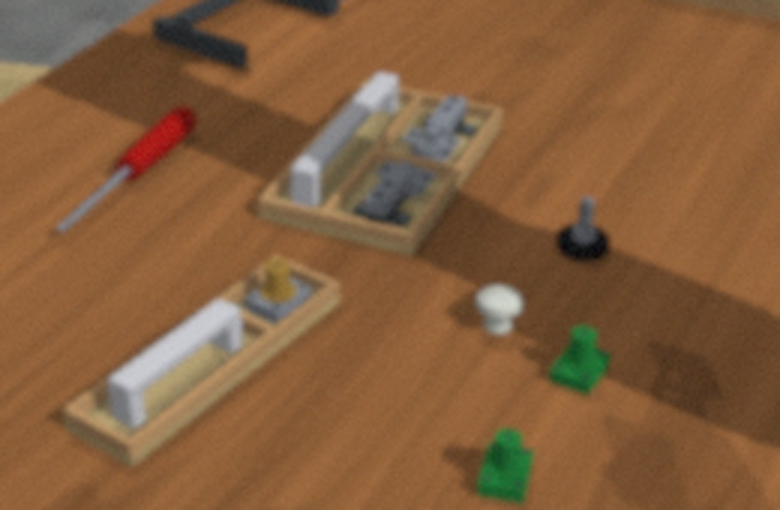

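Run:
```python
from job import *
T1=np.load('f1.npy');T0=np.load('f0.npy')
def loc(t,p): a=t[1];return (np.array([[np.cos(a),np.sin(a)],[-np.sin(a),np.cos(a)]])@(p-t[0])).round(4)
def m(n,t,T,z,pts): print(n,[loc(t,wplane(T,(r,c),z)[:2]) for c,r in pts],'mean',loc(t,np.mean([wplane(T,(r,c),z)[:2] for c,r in pts],0)))
m('short',draw,T1,.04,[(176,58),(261,65)])
m('lock barrel top',draw,T1,.042,[(303,69)])
m('long',door,T0,.04,[(201,34),(355,18)])
m('hinge+ tail',door,T0,.030,[(212,77)])
m('hinge- tail',door,T0,.030,[(354,68)])
m('tray corners drawer',draw,T1,.018,[(168,37),(328,56),(325,94),(164,76)])
m('tray corners door',door,T0,.018,[(194,17),(356,4),(367,95),(203,109)])
```

```text
short [array([-0.0044,  0.0872]), array([-0.0047, -0.024 ])] mean [-0.0045  0.0316]
lock barrel top [array([-0.0028, -0.0766])] mean [-0.0028 -0.0766]
long [array([0.0342, 0.0981]), array([ 0.0378, -0.1001])] mean [ 0.036 -0.001]
hinge+ tail [array([-0.0242,  0.0912])] mean [-0.0242  0.0912]
hinge- tail [array([-0.0288, -0.0945])] mean [-0.0288 -0.0945]
tray corners drawer [array([0.0276, 0.1103]), array([ 0.0232, -0.1087]), array([-0.029, -0.112]), array([-0.028 ,  0.1089])] mean [-0.0015 -0.0004]
tray corners door [array([0.0662, 0.1104]), array([ 0.0643, -0.1098]), array([-0.0656, -0.1128]), array([-0.0649,  0.1107])] mean [ 0.     -0.0004]
```

```bash
python3 -c "
from bench import manip
print(manip.read_state()['t'],manip.sign_off())"
```

```text
the job is handed in; nothing more can be done
52.2 None
```

Both kits are made up and handed in at 52.2 s of the 128 s allowed. The two hinges went in first, then the long handle, in the three-pocket tray. The short handle and the brass lock went in the two-pocket tray.

**Placing:** Every set-down stopped on contact within about 0.5 mm of the height expected for the pocket floor. The grip width stayed steady through each carry.

**Position checks:** In the last wrist pictures, each piece measured within about 5 mm of its target, inside the allowed range:

| Piece | Distance from target, tray frame |
|---|---|
| Long handle | about 1.5 mm in x, 1 mm in y |
| Short handle | about 4.5 mm in x, 4 mm in y |
| Lock | about 3 mm in x and in y |
| Hinges (measured at the arm's tail end) | within about 3.5 mm in x and in y |

**Upright and untouched:** In the final scene, side and wrist pictures all five pieces look upright and flat. The knob, levelling foot and screwdriver look where they were at the start, though I judged that by eye and did not measure it.

**Disagreements:** The trained networks' two-view heights for the placed pieces ran from -3 to +10 mm, where the floor is at 6 mm. Their position for one hinge was about 9 mm off in x. I relied on the contact heights and the wrist pictures instead.

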